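# Sleeves on their spigots, then hold the test valve

### The arm

A 6-joint arm with a two-finger parallel gripper is mounted at the origin on the work surface. World frame = base frame: x ahead of the robot, y to its left, z up, the work surface at z = 0. Lengths are in m, angles in rad, forces in N, time in s.
With the tool pointing down it reaches from about 0.35 to 0.975 m from the base axis. Payload 4.9 kg.
Tool frame: the origin (TCP) lies at the very end of the fingers, on their centre line; the grasp point (between the pads) lies 19 mm behind it; z points along the fingers, y is the line along which they close (so a half turn about z gives the same grasp; the last joint's range is limited). The gripper opens to 85 mm and grips with 20 to 120 N. Pads are 22 mm wide; open, the fingers measure 114 mm over their backs; the gripper's body (76 mm by 85 mm) begins 54 mm behind the grasp point. The pads swing forward as they close: fully open they stand 13 mm farther back than shut.
Start: joints at [1.086, 0.053, 1.613, -0, 1.476, -0.119], TCP at [0.224, 0.584, 0.231] pointing down, gripper open.
Joint ranges: [-3.01, 3.01], [-1.01, 2.22], [0.06, 2.58], [-1.02, 4.17], [0.09, 2.62], [-3.14, 3.14]. Speed limits (rad/s): [2.57, 2.57, 3.14, 3.14, 3.14, 3.14].

### API

Orientations are given as a rotation vector (axis times angle).
In Python, from station import get_obs, get_image, get_calibration, finish_job gives the robot as it stands.
- The arm moves only by the tool servo_tool, never from a script. Its argument "increments" is a list of rows, each a list of 5 numbers: the opening, from 0 (shut) to 1 (fully open), then the shift along the tool's x, y, z in mm, then the turn about the tool's z in degrees. In form: [[jaw, tx, ty, tz, spin], ...]. A call has 1 to 12 rows; each row shifts and turns the commanded pose from where the row before left it, along the tool's axes as they then stand; what a row does not reach is not made up. A row lasts 1/8 s, in which the tool goes at most 62.5 mm and 10.7 degrees, less where a joint would pass 70% of its speed; a pose out of reach is approached as far as the arm can. A call is refused whole if a number of a shift passes 62.5 or a number of a turn 10.7, either way. A call with a gripper value outside its range is refused whole. The fingers move at their own pace and stop on an object; "force" is the grip in N (left out, the last holds). Time passes only in rows, so rows that do not move let the fingers close. It gives the time, the measured TCP pose, the force, the opening and the grip force at its end, in the units of the state.
- get_obs(): the state, without advancing time (a new reading comes with each control period).
- get_image(name): name is "side" or "top" or "wrist"; returns the picture (480x640x3 uint8, red, green, blue); there is no depth.
- get_calibration(name): a dict with "fx", "fy", "cx", "cy" (pixels), "dist_coeffs" ([k1, k2, p1, p2, k3] as OpenCV has them; the pictures are not rectified), "R" (3x3) and "t" (3): a world point X has camera coordinates R X + t; the wrist camera has in their place "mount" (4x4, takes a point from camera to tool coordinates, whose origin is the TCP and whose axes are the flange's). Camera axes: x right, y down, z forward; pixel columns grow to the right and rows downward; lengths in m; the calibration is good to about 2 mm. A picture is of the moment at which its call begins: read the wrist's pose just before it. get_calibration takes no time and is no camera call.
- finish_job(): hands the job in; it is judged then, once.
The state is a dict: "t": time; "q": joint angles; "dq": joint speeds; "effort": joint torques, N m; "tool_pos": TCP position; "tool_rot": TCP orientation; "contact_force": force on the tool from outside, world axes, zero at the start; "wrist_torque": the same for the moment, N m; "opening": finger opening in m; "grip_force": force on a finger pad.
Only numpy, scipy, OpenCV 4.12 (cv2) and the standard library are available. Lean on these libraries where they do the work, as an engineer would, in place of code of your own. Each camera call takes 0.05 s, during which the arm holds its last target. There are 200 camera calls.

### The job

Get the two metal sleeves ready for their air test: slip each one over the spigot it fits (large on large, small on small), right down onto the spigot's base, and let go of them. Then push the red pad of the spring-loaded dead-man paddle down until its pointer stands in the green band, without ever driving it to its bottom stop, and finish while still holding it there, since letting go ends the test. Leave the other loose things on the bench where they are.

Things in the scene. Friction and masses are not known exactly. Their poses are not given: they have to be found in the camera images.
- big_sleeve: Large plain aluminium sleeve (tube open at both ends) standing upright and loose: 52 mm outside, 34 mm bore, 45 mm tall, about 150 g. Origin: centre of its underside, z up its axis. It fits the large spigot.
- small_sleeve: Small brass sleeve standing upright and loose: 40 mm outside, 24 mm bore, 45 mm tall, about 280 g. Origin: centre of its underside, z up its axis. It fits the small spigot.
- big_spigot_seat (a point): Large spigot, fixed to the bench: round blue base 72 mm across, 15 mm tall; on it an upright steel post 28 mm across with two black rubber bands, straight for 35 mm, then a 12 mm cone narrowing to 10 mm (tip 62 mm above the bench). This point: centre of the base's top face, 15 mm above the bench, on the post's axis; z up. A seated sleeve's underside lies on this face.
- small_spigot_seat (a point): Small spigot, fixed to the bench: round blue base 62 mm across, 15 mm tall; on it an upright steel post 18 mm across with two black rubber bands, straight for 35 mm, then a 12 mm cone narrowing to 6 mm (tip 62 mm above the bench). This point: centre of the base's top face, 15 mm above the bench, on the post's axis; z up. A seated sleeve's underside lies on this face.
- valve: Dead-man valve, fixed: green base 170 (x) by 70 (y) by 30 mm high. Origin: centre of its underside. A 40 mm wide steel paddle, hinged at x = +60 mm, 75 mm above the bench, reaches to the -x end (roughly towards the robot), where it carries a red pad 56 mm long, 50 wide. At the hinge, y = +40 mm, a white, green and red arc scale with the paddle's black pointer, up to 157 mm above the bench.
- pad (a point): Centre of the red pad's top face, 120 mm from the hinge along the paddle; moves and tilts with it. At rest the paddle slopes up by 0.30 rad towards the pad and this point is 120 mm above the bench. Paddle level (pointer mid-green): it is at x = -60 mm, y = 0 of the valve, 85 mm above the bench. Its axes are parallel to those of the valve when the paddle is at rest.
- paddle (a joint): Paddle angle in rad: 0 = up at rest (held by its spring), grows as the pad is pushed down, 0.50 = bottom stop. 0.30 = level = middle of the green band, which runs from 0.24 to 0.36 (7 mm of pad travel either side of level); red beyond. The spring returns it: at the pad about 4 N to start, 8 N at level, 11 N at the stop.
- screwdriver: Bystander: red-handled screwdriver, 190 mm long, lying; origin under its middle. Leave it alone.
- wrench: Bystander: steel wrench, 170 mm long, lying. Leave it alone.
- carton: Bystander: red carton, 90 x 70 x 60 mm high. Leave it alone.
- collar: Bystander: black plastic ring, 48 mm outside, 38 mm hole, only 22 mm tall; not one of the sleeves. Leave it alone.
- brush: Bystander: brush, 170 mm long, lying. Leave it alone.
Not all that is in view belongs to the job. Of the things that look like the big_sleeve, take the one that is farthest to the robot's right at the start.

How it is judged:
By the outcome, as a careful person would: the job done as asked, in the order asked, and still so for the second after the job is handed in, while the arm keeps its last pose, push and grip.
It also fails if it takes over 64 s, if anything falls off the work surface, if the arm or the gripper's body presses on something with over 40 N, if the wrist force passes 120 N, or if a joint passes its speed limit or range.

## Working session

There is one attempt and no reset: what is moved stays moved. The work goes in short steps, Python scripts to look and compute and a tool call to move; the robot and the scene stay as the last step left them, time stands still between calls to the robot, and variables do not carry over. Pictures are saved under pics/ and viewed, at most 10 in all, crops included, and the job is handed in when it is done.

Besides the shell and the picture viewer there is one more tool, called as name(argument=value, ...) on one line, values as JSON. servo_tool: Moves the arm, as the interface text tells. Its arguments: {"type":"object","properties":{"increments":{"type":"array"},"force":{"type":"number"}},"required":["increments"]}

```bash
mkdir -p pics; cat > h.py <<'E'
import numpy as np, cv2
from station import get_obs, get_image, get_calibration, finish_job
from scipy.spatial.transform import Rotation as Ro
def snap(n,f):
    o=get_obs(); im=get_image(n); cv2.imwrite('pics/'+f,im[:,:,::-1]); return o,im
def cam(n,o=None):
    c=get_calibration(n); K=np.array([[c['fx'],0,c['cx']],[0,c['fy'],c['cy']],[0,0,1]]); d=np.array(c['dist_coeffs'])
    if n=='wrist':
        T=np.eye(4);T[:3,:3]=Ro.from_rotvec(o['tool_rot']).as_matrix();T[:3,3]=o['tool_pos']
        M=np.linalg.inv(T@np.array(c['mount'])); R,t=M[:3,:3],M[:3,3]
    else: R,t=np.array(c['R']),np.array(c['t'])
    return K,d,R,t
def ray(n,px,z,o=None):
    K,d,R,t=cam(n,o); p=cv2.undistortPoints(np.array(px,float).reshape(-1,1,2),K,d).reshape(-1,2)
    v=np.c_[p,np.ones(len(p))]@R; C=-R.T@t
    return C+v*((z-C[2])/v[:,2])[:,None]
def proj(n,X,o=None):
    K,d,R,t=cam(n,o); return cv2.projectPoints(np.array(X,float).reshape(-1,3),cv2.Rodrigues(R)[0],t,K,d)[0].reshape(-1,2)
E
python3 - <<'E'
from h import *
for n in('top','side'):
    snap(n,n+'0.png'); K,d,R,t=cam(n); print(n,-R.T@t,K[0,0],R[2])
o=get_obs();print(o['t'],o['tool_pos'],o['tool_rot'],o['opening'],Ro.from_rotvec(o['tool_rot']).as_matrix().round(3)); print(get_calibration('wrist'))
E
```

```text
top [0.4273949  0.03788405 1.08932196] 454.1312821284755 [ 0.14720359 -0.00553353 -0.98909074]
side [ 0.28064459 -0.69302132  0.64517619] 483.7176737387016 [ 0.29756073  0.76923881 -0.56544608]
0.1 [0.22330893 0.58313481 0.23017423] [-5.71264284e-01 -3.08866430e+00  2.83513885e-03] 0.08535886581045053 [[-0.934  0.358 -0.001]
 [ 0.358  0.934 -0.002]
 [ 0.    -0.002 -1.   ]]
{'fx': 394.60237306957737, 'fy': 394.60237306957737, 'cx': 316.2898938523927, 'cy': 238.43116471781977, 'dist_coeffs': array([-0.07422481,  0.        ,  0.        ,  0.        ,  0.        ]), 'mount': array([[-6.00493175e-04, -9.54297165e-01, -2.98858764e-01,
         7.58767588e-02],
       [ 9.99998513e-01, -1.05623710e-03,  1.36342591e-03,
        -1.09351012e-03],
       [-1.61677919e-03, -2.98857501e-01,  9.54296380e-01,
        -1.42709182e-01],
       [ 0.00000000e+00,  0.00000000e+00,  0.00000000e+00,
         1.00000000e+00]])}
```

View pics/top0.png

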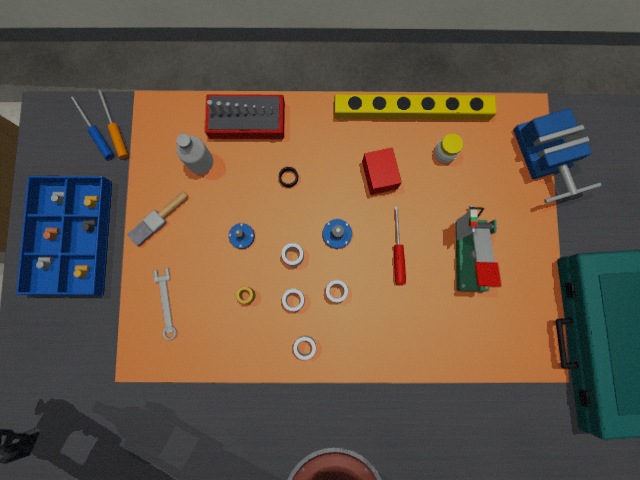

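View pics/side0.png

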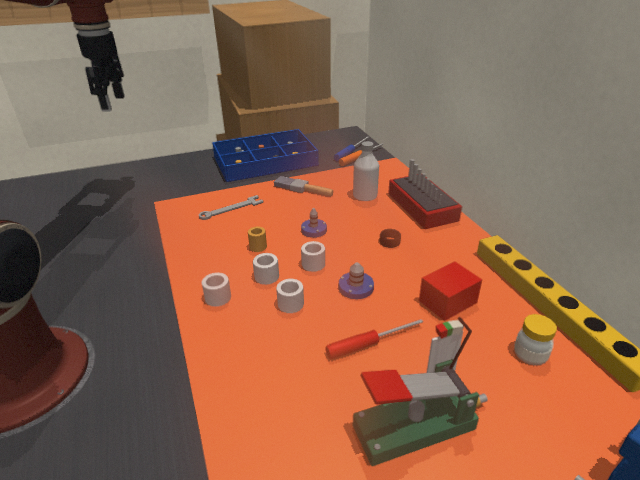

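The top view shows four grey sleeves at (292,255), (293,300), (337,291) and (305,348). The brass sleeve is at (246,296), the collar at (288,177), the small spigot at (241,236), the large spigot at (338,233) and the valve pad at (488,274). Image right is the robot's right, so (337,291) looks like the big sleeve to take. I'll measure the positions next.

```bash
python3 - <<'E'
from h import *
im=cv2.imread('pics/top0.png'); hsv=cv2.cvtColor(im,cv2.COLOR_BGR2HSV); H,S,V=cv2.split(hsv)
def blobs(m,name,z,a0=60,a1=3000):
    for c in cv2.findContours(m.astype(np.uint8),cv2.RETR_EXTERNAL,cv2.CHAIN_APPROX_NONE)[0]:
        a=cv2.contourArea(c)
        if a0<a<a1:
            x,y=c[:,0].mean(0)
            if 120<x<560 and 95<y<380:
                (cx,cy),(w,h),r=cv2.minAreaRect(c); print(name,(round(cx,1),round(cy,1)),a,(round(w),round(h)),ray('top',[[cx,cy]],z)[0].round(4))
blobs((S<70)&(V>130),'white',.045)
blobs((H>20)&(H<32)&(S>120)&(V>60),'brass',.045)
blobs((H>100)&(H<125)&(S>100),'blue',.015)
blobs(((H<6)|(H>175))&(S>180)&(V>80),'red',.12)
blobs((H>60)&(H<95)&(S>80),'green',.03)
crop=im[140:380,220:360]; crop2=im[190:310,440:520]
a=cv2.resize(crop,None,fx=2.5,fy=2.5,interpolation=2); b=cv2.resize(crop2,None,fx=5,fy=5,interpolation=2)
cv2.imwrite('pics/crop.png',np.hstack([a[:600],b[:600]]))
# bench corners
print(ray('top',[[320,450],[320,100]],0))
E
```

```text
white (304.3, 347.8) 388.5 (23, 22) [0.3427 0.0704 0.045 ]
white (293.0, 299.5) 371.0 (22, 22) [0.4504 0.0969 0.045 ]
white (336.5, 290.5) 362.0 (21, 21) [ 0.4711 -0.0025  0.045 ]
white (165.7, 303.9) 469.0 (71, 15) [0.4395 0.3872 0.045 ]
white (291.5, 253.5) 355.5 (21, 21) [0.5561 0.1016 0.045 ]
white (483.5, 245.2) 467.5 (34, 17) [ 0.577 -0.346  0.045]
white (153.1, 219.9) 211.0 (15, 16) [0.6344 0.4268 0.045 ]
white (188.1, 141.6) 159.0 (18, 26) [0.8266 0.3537 0.045 ]
brass (244.5, 295.0) 198.5 (16, 16) [0.4603 0.2078 0.045 ]
brass (451.5, 144.0) 339.0 (20, 21) [ 0.8233 -0.281   0.045 ]
blue (241.0, 235.5) 428.0 (23, 24) [0.6029 0.2249 0.015 ]
blue (337.0, 233.0) 594.0 (28, 28) [ 0.6097 -0.0052  0.015 ]
blue (552.9, 142.6) 2511.5 (58, 65) [ 0.8405 -0.5451  0.015 ]
red (487.5, 274.0) 498.5 (24, 25) [ 0.5037 -0.3238  0.12  ]
red (399.1, 264.3) 356.5 (39, 11) [ 0.5242 -0.134   0.12  ]
red (382.3, 168.2) 1015.0 (37, 29) [ 0.7378 -0.1018  0.12  ]
red (244.0, 113.5) 298.5 (37, 78) [0.8646 0.208  0.12  ]
green (465.3, 266.0) 886.5 (58, 29) [ 0.5294 -0.306   0.03  ]
[[0.11067059 0.03423798 0.        ]
 [0.9558759  0.03653741 0.        ]]
```

View pics/crop.png

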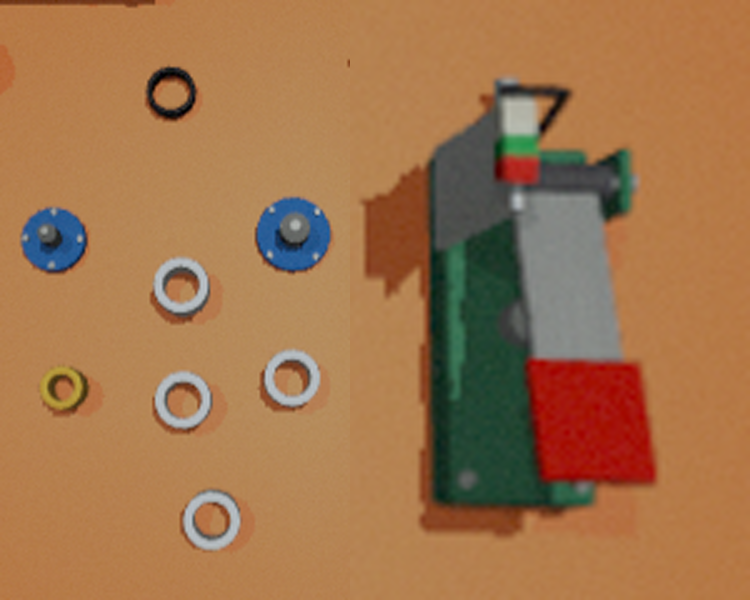

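The close crop confirms it. The far-right sleeve is the one at image (337,291), about (0.471, -0.0025), and the brass sleeve and spigots are clear of their neighbours. I'll start with the small sleeve, moving above it with the tool aligned to the world axes.

servo_tool(increments=[[1,0,0,0,-10.7],[1,0,0,0,-10.3],[1,-27,-47,5,0],[1,-27,-47,5,0],[1,-27,-47,5,0],[1,-27,-47,5,0],[1,-27,-47,5,0],[1,-27,-47,5,0],[1,-27,-47,5,0],[1,-28,-46,5,0],[1,0,0,0,0]], force=60)

```text
t: 1.48
tool_pos: [0.4416, 0.2061, 0.1904]
tool_rot: [-0.008, -3.14, 0.001]
contact_force: [-0.1, 0.4, 1.0]
opening: 0.085
grip_force: 0.0
```

```bash
cat > w.py <<'E'
from h import *
import sys
def look(f,hole=None):
    o,im=snap('wrist',f); print(o['t'],o['tool_pos'].round(4),Ro.from_rotvec(o['tool_rot']).as_matrix().round(3).tolist(),o['opening'].round(4) if hasattr(o['opening'],'round') else o['opening'])
    hsv=cv2.cvtColor(im,cv2.COLOR_RGB2HSV); H,S,V=cv2.split(hsv)
    for nm,m,z in(('white',(S<70)&(V>120),.045),('brass',(H>20)&(H<34)&(S>100)&(V>50),.045),('blue',(H>100)&(H<128)&(S>90),.015),('steel',(S<75)&(V>50)&(V<250),.062)):
        m=m.astype(np.uint8); m=cv2.morphologyEx(m,cv2.MORPH_OPEN,np.ones((3,3)))
        for c in cv2.findContours(m,cv2.RETR_EXTERNAL,cv2.CHAIN_APPROX_NONE)[0]:
            a=cv2.contourArea(c)
            if 150<a<20000:
                P=ray('wrist',c.reshape(-1,2),z,o); ctr,r=cv2.minEnclosingCircle(P[:,:2].astype(np.float32)); 
                h=cv2.convexHull(c); e=cv2.fitEllipse(h) if len(h)>5 else ((0,0),(0,0),0)
                print(nm,np.round(e[0],1),np.round(e[1]),a,'encl',np.round(ctr,4),round(r,4),'ell',ray('wrist',[e[0]],z,o)[0][:2].round(4))
    return o,im
if __name__=='__main__': look(sys.argv[1])
E
python3 w.py w1.png
```

```text
1.475 [0.4416 0.2061 0.1904] [[-1.0, 0.005, -0.001], [0.005, 1.0, -0.001], [0.001, -0.001, -1.0]] 0.08502298566627974
white [582.7 371. ] [30. 61.] 772.5 encl [0.5859 0.4433] 0.0261 ell [0.5821 0.4447]
white [199.6 352.2] [44. 46.] 535.5 encl [0.5575 0.106 ] 0.0245 ell [0.5566 0.105 ]
white [ 57.  256.8] [54. 66.] 2715.0 encl [ 0.4707 -0.0038] 0.0263 ell [ 0.4698 -0.0036]
white [174.  231.7] [61. 68.] 3219.5 encl [0.4502 0.0957] 0.0262 ell [0.4495 0.0957]
white [538.1 207.2] [ 58. 206.] 3785.0 encl [0.432  0.3769] 0.0751 ell [0.4314 0.3751]
white [121.3  85.2] [69. 77.] 4069.0 encl [0.3424 0.0686] 0.026 ell [0.3421 0.0688]
blue [638.6 400.5] [23. 45.] 269.5 encl [0.6472 0.5451] 0.0319 ell [0.6463 0.5448]
blue [335.2 372.4] [58. 61.] 2043.5 encl [0.5995 0.2223] 0.0325 ell [0.5989 0.2223]
blue [ 98.5 366.4] [45. 63.] 1325.5 encl [ 0.6008 -0.006 ] 0.0384 ell [ 0.5944 -0.008 ]
steel [337.1 399.3] [19. 27.] 357.0 encl [0.5929 0.2217] 0.0134 ell [0.5914 0.2218]
steel [468.  346.9] [27. 90.] 1005.5 encl [0.5401 0.3219] 0.037 ell [0.5422 0.3264]
steel [188.1 345.6] [ 67. 100.] 2625.0 encl [0.538  0.0992] 0.0451 ell [0.5392 0.1022]
steel [457.9  15.7] [223. 862.] 4113.5 encl [0.5432 0.4547] 0.075 ell [0.3034 0.2953]
steel [ 68.8 249.9] [68. 86.] 4328.0 encl [0.4591 0.0192] 0.0366 ell [0.4582 0.0194]
steel [179.8 226.8] [69. 80.] 4142.5 encl [0.441  0.1068] 0.0307 ell [0.4409 0.1069]
steel [537.6 206.4] [ 65. 202.] 4164.0 encl [0.428  0.3667] 0.0707 ell [0.4269 0.3646]
steel [129.8  86.3] [75. 92.] 5243.0 encl [0.3456 0.0827] 0.0306 ell [0.3444 0.0826]
```

View pics/w1.png

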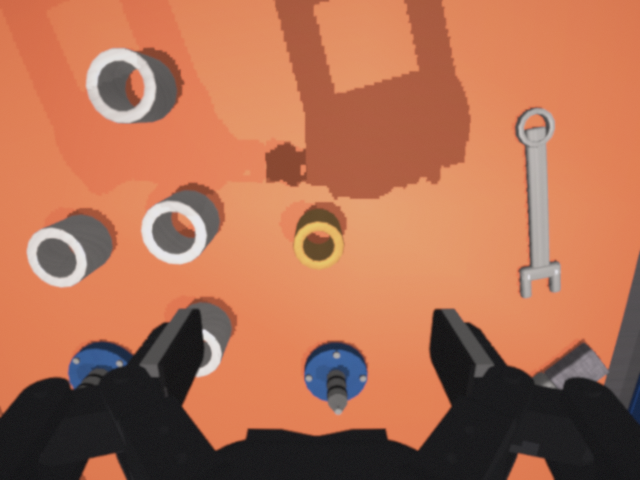

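The wrist view shows the brass sleeve's rim at (319,244), the small spigot at (335,372) and the large spigot partly hidden at (98,366). I'll move ahead so both spigots are well in view and measure them together.

servo_tool(increments=[[1,-45,-36,0,0],[1,-45,-36,0,0],[1,-50,-36,0,0],[1,0,0,0,0],[1,0,0,0,0]])

```text
t: 2.15
tool_pos: [0.5802, 0.1023, 0.1908]
tool_rot: [0.003, -3.14, -0.001]
contact_force: [0.5, 0.4, -0.7]
opening: 0.0856
grip_force: 0.0
```

```bash
python3 - <<'E'
from w import *
o,im=look('w2.png')
o1={'tool_pos':np.array([.4416,.2061,.1904]),'tool_rot':Ro.from_matrix(np.array([[-1,.005,-.001],[.005,1,-.001],[.001,-.001,-1]])).as_rotvec()}
im1=cv2.imread('pics/w1.png'); H,S,V=cv2.split(cv2.cvtColor(im1,cv2.COLOR_BGR2HSV)); print(H[262,320],S[262,320],V[262,320],H[258,318:322])
m=((H>14)&(H<32)&(S>90)&(V>120)).astype(np.uint8)
for c in cv2.findContours(m,cv2.RETR_EXTERNAL,cv2.CHAIN_APPROX_NONE)[0]:
    if cv2.contourArea(c)>300:
        P=ray('wrist',c.reshape(-1,2),.045,o1); print('brass',cv2.contourArea(c),cv2.minEnclosingCircle(P[:,:2].astype(np.float32)))
cv2.imwrite('pics/w2c.png',im[:,:,::-1])
E
```

```text
2.15 [0.5802 0.1023 0.1908] [[-1.0, -0.002, -0.001], [-0.002, 1.0, 0.001], [0.001, 0.001, -1.0]] 0.08560964534185471
white [174. 260.] [32. 36.] 855.5 encl [ 0.6127 -0.0103] 0.0144 ell [ 0.6121 -0.0103]
white [ 36.2 267.4] [  7. 130.] 406.5 encl [ 0.6183 -0.128 ] 0.0417 ell [ 0.6193 -0.1273]
white [311.4 188.2] [68. 69.] 3595.5 encl [0.5559 0.0977] 0.0259 ell [0.5555 0.0979]
white [163.5  67.7] [72. 79.] 4315.0 encl [ 0.4716 -0.0043] 0.0262 ell [ 0.4708 -0.0041]
white [306.7  34.3] [76. 81.] 4573.5 encl [0.4517 0.0952] 0.0261 ell [0.4506 0.0949]
blue [455.9 236.4] [67. 71.] 2643.5 encl [0.6025 0.2208] 0.0312 ell [0.6017 0.2208]
blue [190.3 242.4] [78. 82.] 3194.5 encl [ 0.6084 -0.0058] 0.0362 ell [ 0.6072 -0.006 ]
steel [542.  467.9] [14. 38.] 287.5 encl [0.8155 0.3152] 0.0235 ell [0.8163 0.3155]
steel [465.6 344.9] [31. 84.] 1013.0 encl [0.6783 0.2192] 0.0371 ell [0.6784 0.2215]
steel [168.1 344. ] [33. 82.] 1012.0 encl [ 0.6778 -0.0161] 0.037 ell [ 0.6776 -0.017 ]
steel [471.7 251.3] [24. 27.] 474.5 encl [0.599  0.2162] 0.0111 ell [0.5988 0.2162]
steel [178.6 255.3] [38. 47.] 1198.0 encl [0.6026 0.    ] 0.0185 ell [0.602 0.   ]
steel [ 35.4 263.5] [  8. 128.] 513.5 encl [ 0.6116 -0.1146] 0.0393 ell [ 0.6092 -0.1138]
steel [311.5 186.9] [68. 73.] 3777.0 encl [0.5518 0.0976] 0.0256 ell [0.5515 0.0982]
steel [169.5  69.6] [76. 90.] 5160.0 encl [0.4748 0.0061] 0.0291 ell [0.474  0.0059]
steel [307.   35.6] [75. 86.] 4775.0 encl [0.4557 0.0955] 0.0254 ell [0.4546 0.0955]
20 139 224 [17 16 17 17]
brass 1862.5 ((0.4607504606246948, 0.20651668310165405), 0.020041396841406822)
```

View pics/w2.png

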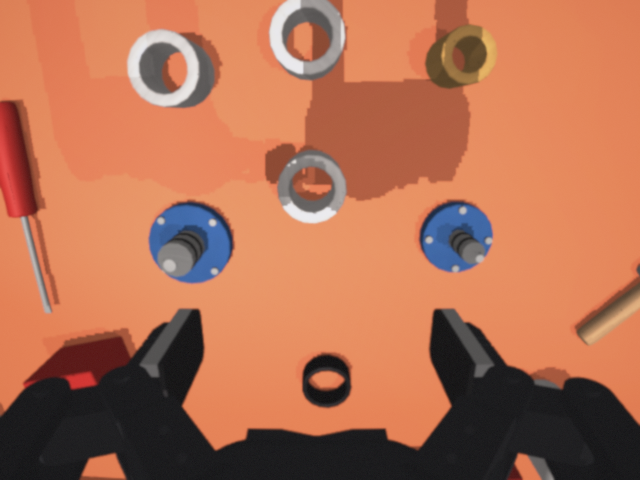

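Both spigots are clear in this view: the small one's base at (456,236) and the large one's at (190,242). Next I'll go to the brass sleeve at (0.4605, 0.207) and grip it.

servo_tool(increments=[[1,40,35,0,0],[1,40,35,0,0],[1,40,35,0,0],[1,0,0,35,0],[1,0,0,50,0],[1,0,0,45,0],[1,0,0,30,0],[1,0,0,15,0],[1,0,0,8,0],[0.3,0,0,0,0],[0.3,0,0,0,0],[0.3,0,0,0,0]], force=60)

```text
t: 3.7
tool_pos: [0.4622, 0.2062, 0.0099]
tool_rot: [-0.001, 3.139, 0.001]
contact_force: [-0.1, 0.4, -1.3]
opening: 0.038
grip_force: 60.3
```

servo_tool(increments=[[0.3,0,0,0,0],[0.3,0,0,0,0],[0.3,0,0,0,0]])

```text
t: 4.08
tool_pos: [0.4622, 0.2062, 0.0098]
tool_rot: [-0.001, 3.139, 0.001]
contact_force: [-0.1, 0.4, 6.0]
opening: 0.0382
grip_force: 60.9
```

servo_tool(increments=[[0.3,0,0,-30,0],[0.3,0,0,-50,0],[0.3,-35,4,0,0],[0.3,-50,6,0,0],[0.3,-40,4,0,0],[0.3,-17,2,0,0],[0.3,0,0,0,0],[0.3,0,0,0,0]])

```text
t: 5.08
tool_pos: [0.6015, 0.2217, 0.0873]
tool_rot: [0.001, -3.139, 0.001]
contact_force: [-0.1, -0.7, -2.1]
opening: 0.0384
grip_force: 60.8
```

```bash
python3 - <<'E'
from w import *
o=get_obs();print(o)
o,w=snap('wrist','w3.png'); _,s=snap('side','s3.png')
p=proj('side',[[.6027,.2222,.06]])[0].astype(int); print(p)
c=cv2.resize(s[p[1]-70:p[1]+50,p[0]-60:p[0]+60],None,fx=4,fy=4,interpolation=2)
c=np.pad(c,((0,0),(0,0),(0,0)))
cv2.imwrite('pics/v3.png',np.hstack([cv2.resize(w[:, 120:520],(400,480)),c[:,:400]])[:,:,::-1])
E
```

```text
{'t': 5.075, 'q': array([ 2.37054477e-01,  2.15549804e-01,  1.68453473e+00,  4.20265550e-05,
        1.24387007e+00, -1.33449612e+00]), 'dq': array([ 0.00377268, -0.01344386,  0.00731474, -0.00011455, -0.00305944,
        0.00072036]), 'effort': array([-2.08997251e-01, -4.44539058e+01, -3.55423987e+01, -8.22943286e-03,
       -2.54709658e-02,  1.11037073e-04]), 'tool_pos': array([0.601491  , 0.22166466, 0.08725204]), 'tool_rot': array([ 1.16268310e-03, -3.13928690e+00,  8.08586686e-04]), 'contact_force': array([-0.14145592, -0.70651762, -2.13930382]), 'wrist_torque': array([ 0.00701082,  0.01963711, -0.00793353]), 'grip_force': 60.82240709918551, 'opening': 0.03841047786895354}
[312 208]
```

View pics/v3.png

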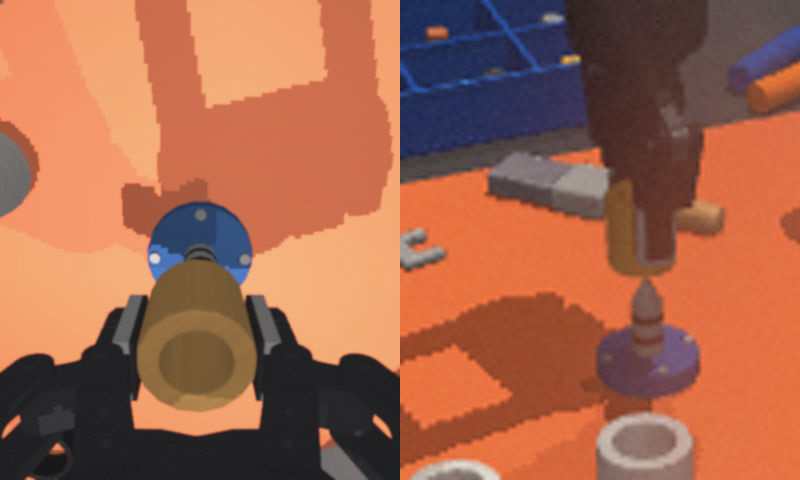

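The wrist view shows the sleeve in line with the spigot in y. The side view puts it about 2-3 mm short in x, so I'll correct that and lower it gently.

servo_tool(increments=[[0.3,-2.5,0,0,0],[0.3,0,0,10,0],[0.3,0,0,10,0],[0.3,0,0,7,0],[0.3,0,0,0,0]])

```text
t: 5.8
tool_pos: [0.6044, 0.2217, 0.0598]
tool_rot: [0.001, -3.139, 0.001]
contact_force: [-0.3, -0.6, -2.2]
opening: 0.038
grip_force: 60.8
```

servo_tool(increments=[[0.3,0,0,6,0],[0.3,0,0,6,0],[0.3,0,0,4,0],[0.3,0,0,0,0]])

```text
t: 6.3
tool_pos: [0.6049, 0.2218, 0.0447]
tool_rot: [0.001, -3.141, 0.0]
contact_force: [-0.7, -0.6, -2.0]
opening: 0.0382
grip_force: 60.8
```

servo_tool(increments=[[0.3,0,0,5,0],[0.3,0,0,5,0],[0.3,0,0,4,0],[0.3,0,0,3,0],[0.3,0,0,0,0]])

```text
t: 6.92
tool_pos: [0.6051, 0.2219, 0.0279]
tool_rot: [0.001, -3.141, 0.0]
contact_force: [-0.7, -0.1, -2.8]
opening: 0.0384
grip_force: 60.8
```

servo_tool(increments=[[0.3,0,0,2,0],[0.3,0,0,2,0],[0.3,0,0,1,0],[0.3,0,0,0,0]])

```text
t: 7.42
tool_pos: [0.6058, 0.222, 0.0249]
tool_rot: [-0.001, 3.141, -0.0]
contact_force: [-2.8, -1.6, 5.6]
opening: 0.0384
grip_force: 61.8
```

servo_tool(increments=[[0.75,0,0,0,0],[0.75,0,0,0,0],[0.75,0,0,0,0],[0.75,0,0,-25,0],[0.75,0,0,-50,0],[1,40,-45,-30,0],[1,40,-60,0,0],[1,40,-60,0,0],[1,14,-60,0,0],[1,0,0,0,0]])

```text
t: 8.68
tool_pos: [0.4841, 0.0129, 0.1262]
tool_rot: [0.008, 3.141, -0.001]
contact_force: [-0.0, 0.9, -0.1]
opening: 0.0856
grip_force: 0.0
```

```bash
python3 - <<'E'
from w import *
print(get_obs()['tool_pos'])
_,w=look('w4.png'); _,s=snap('side','s4.png')
p=proj('side',[[.6027,.2222,.06]])[0].astype(int)
c=cv2.resize(s[p[1]-60:p[1]+40,p[0]-50:p[0]+50],None,fx=4.8,fy=4.8,interpolation=2)
cv2.imwrite('pics/v4.png',np.hstack([cv2.resize(w[:, 20:],None,fx=.5,fy=1)[:480],c])[:,:,::-1])
E
```

```text
[0.48413366 0.01293896 0.12623734]
8.675 [0.4841 0.0129 0.1262] [[-1.0, 0.005, 0.001], [0.005, 1.0, -0.001], [-0.001, -0.001, -1.0]] 0.08557651078172154
white [288.3 420.8] [27. 39.] 672.5 encl [ 0.6135 -0.0086] 0.0141 ell [ 0.6137 -0.0086]
white [437.3 350. ] [59. 62.] 852.0 encl [0.5576 0.0895] 0.0242 ell [0.5561 0.0917]
white [286.9 225.4] [83. 86.] 5445.0 encl [ 0.4706 -0.0052] 0.0258 ell [ 0.47   -0.0053]
white [457.7 190.6] [82. 90.] 5643.5 encl [0.4502 0.0942] 0.0256 ell [0.4496 0.0941]
white [421.9 -13.1] [ 97. 104.] 1743.0 encl [0.3503 0.0671] 0.0244 ell [0.3435 0.0668]
blue [291.8 382.9] [82. 89.] 3826.0 encl [ 0.6051 -0.0065] 0.0376 ell [ 0.6043 -0.0076]
blue [575.7 366.3] [58. 77.] 1733.0 encl [0.5952 0.2183] 0.0336 ell [0.5947 0.2163]
steel [288.7 417.2] [39. 41.] 1080.5 encl [ 0.5952 -0.0066] 0.0158 ell [ 0.5951 -0.0067]
steel [290.1 397.1] [23. 36.] 279.5 encl [ 0.5791 -0.0053] 0.0118 ell [ 0.5789 -0.0053]
steel [291.7 385.1] [21. 32.] 185.5 encl [ 0.5695 -0.0038] 0.0104 ell [ 0.5696 -0.004 ]
steel [168.2 344.3] [32. 83.] 1015.0 encl [ 0.5401 -0.0782] 0.0283 ell [ 0.5401 -0.0788]
steel [443.2 340.4] [ 79. 113.] 3979.5 encl [0.5369 0.0911] 0.0382 ell [0.5381 0.0887]
steel [288.3 221. ] [86. 94.] 6173.0 encl [ 0.4633 -0.0031] 0.0265 ell [ 0.4628 -0.0031]
steel [450.6 186.9] [ 90. 101.] 6897.5 encl [0.4444 0.0841] 0.0284 ell [0.4444 0.0838]
steel [419.6  -7.4] [ 94. 125.] 3077.5 encl [0.3562 0.0606] 0.0249 ell [0.3509 0.0617]
```

View pics/v4.png

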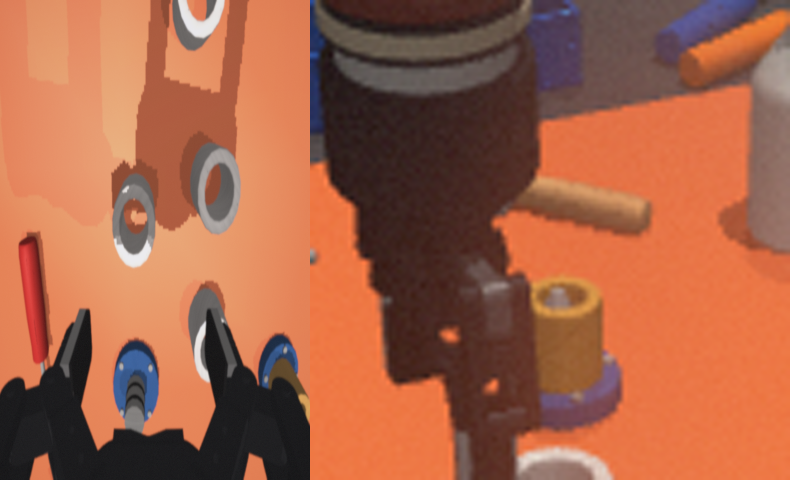

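The brass sleeve is down on its base with the spigot tip showing in its bore. The large sleeve is at wrist pixel (287,225), so I'll go and grip it.

servo_tool(increments=[[1,13,-17,0,0],[1,0,0,0,0],[1,0,0,20,0]])

```text
t: 9.15
tool_pos: [0.4741, -0.0, 0.1078]
tool_rot: [-0.003, 3.137, -0.0]
contact_force: [-0.9, -0.2, 0.6]
opening: 0.0851
grip_force: 0.0
```

servo_tool(increments=[[1,3,-4,30,0],[1,0,0,35,0],[1,0,0,20,0],[1,0,0,13,0],[1,0,0,0,0],[0.4,0,0,0,0],[0.4,0,0,0,0],[0.4,0,0,0,0],[0.4,0,0,0,0]], force=60)

```text
t: 10.28
tool_pos: [0.4704, -0.0052, 0.0098]
tool_rot: [-0.001, 3.139, -0.0]
contact_force: [0.1, -0.2, 5.5]
opening: 0.0508
grip_force: 63.0
```

servo_tool(increments=[[0.4,0,0,-30,0],[0.4,0,0,-50,0],[0.4,-35,0,0,0],[0.4,-50,0,0,0],[0.4,-40,0,0,0],[0.4,-14,0,0,0],[0.4,0,0,0,0],[0.4,0,0,0,0]])

```text
t: 11.28
tool_pos: [0.6064, -0.0048, 0.0875]
tool_rot: [0.001, -3.14, -0.0]
contact_force: [0.7, 0.3, -1.3]
opening: 0.0507
grip_force: 63.1
```

```bash
python3 - <<'E'
from w import *
o=get_obs()
_,w=snap('wrist','w5.png'); _,s=snap('side','s5.png')
p=proj('side',[[.61,-.005,.06]])[0].astype(int)
c=cv2.resize(s[p[1]-70:p[1]+50,p[0]-60:p[0]+60],None,fx=4,fy=4,interpolation=2)
cv2.imwrite('pics/v5.png',np.hstack([w[:, 120:520][:,40:360],c])[:,:,::-1])
E
```

```text
(no output)
```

View pics/v5.png

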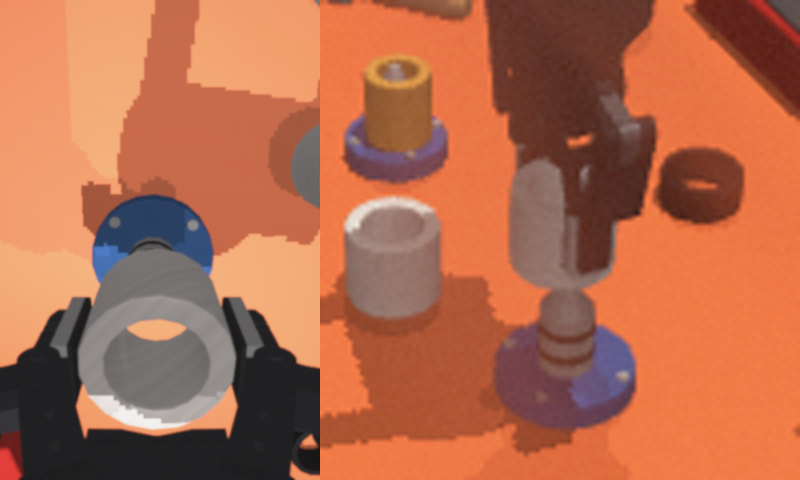

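The side view has the sleeve about 2-3 mm short in x and the wrist view has it in line in y. I'll correct and lower.

servo_tool(increments=[[0.4,-3,0,0,0],[0.4,0,0,12,0],[0.4,0,0,10,0],[0.4,0,0,8,0],[0.4,0,0,6,0],[0.4,0,0,0,0]])

```text
t: 12.12
tool_pos: [0.6105, -0.0048, 0.0513]
tool_rot: [0.001, -3.14, -0.0]
contact_force: [0.4, -0.7, -1.3]
opening: 0.0509
grip_force: 63.1
```

servo_tool(increments=[[0.4,0,0,6,0],[0.4,0,0,6,0],[0.4,0,0,5,0],[0.4,0,0,4,0],[0.4,0,0,2,0],[0.4,0,0,0,0]])

```text
t: 12.88
tool_pos: [0.6109, -0.0049, 0.0291]
tool_rot: [0.001, -3.141, -0.0]
contact_force: [0.4, -0.0, -1.8]
opening: 0.0508
grip_force: 63.2
```

servo_tool(increments=[[0.4,0,0,2,0],[0.4,0,0,2,0],[0.4,0,0,1.5,0],[0.4,0,0,1,0],[0.4,0,0,0,0]])

```text
t: 13.5
tool_pos: [0.6113, -0.0049, 0.0248]
tool_rot: [0.001, -3.141, 0.0]
contact_force: [-6.2, -0.4, 10.2]
opening: 0.0508
grip_force: 64.2
```

servo_tool(increments=[[0.8,0,0,0,0],[0.8,0,0,0,0],[0.8,0,0,0,0],[0.8,0,0,-25,0],[0.8,0,0,-50,0],[0.3,0,0,-60,0],[0,10,-20,-50,0],[0,20,-55,-30,0],[0,20,-55,0,0],[0,20,-55,0,0],[0,25,-55,0,0],[0,35,-50,0,0]], force=40)

```text
t: 15.0
tool_pos: [0.4813, -0.294, 0.2361]
tool_rot: [-0.001, 3.141, -0.0]
contact_force: [0.2, 0.8, -0.8]
opening: -0.0
grip_force: 0.0
```

servo_tool(increments=[[0,10,-25,0,0],[0,0,0,0,0],[0,0,0,0,0]])

```text
t: 15.38
tool_pos: [0.4725, -0.3166, 0.236]
tool_rot: [-0.002, 3.142, 0.001]
contact_force: [-0.1, -0.1, -1.0]
opening: -0.0001
grip_force: 0.0
```

```bash
python3 - <<'E'
from w import *
o=get_obs(); o,w=snap('wrist','w6.png'); _,s=snap('side','s6.png')
print(o['t'],o['tool_pos'],o['tool_rot'],o['opening'])
H,S,V=cv2.split(cv2.cvtColor(w,cv2.COLOR_RGB2HSV))
m=(((H<5)|(H>174))&(S>170)&(V>60)).astype(np.uint8)
for c in cv2.findContours(m,cv2.RETR_EXTERNAL,cv2.CHAIN_APPROX_NONE)[0]:
    if cv2.contourArea(c)>800: 
        b=cv2.boxPoints(cv2.minAreaRect(c)); print(cv2.contourArea(c),b.round().tolist(),ray('wrist',b,.12,o).round(4).tolist(),ray('wrist',[b.mean(0)],.12,o))
p=proj('side',[[.61,-.005,.04]])[0].astype(int)
c=cv2.resize(s[p[1]-60:p[1]+60,p[0]-40:p[0]+40],(320,480),interpolation=2)
cv2.imwrite('pics/v6.png',np.hstack([cv2.resize(w,(480,360)),cv2.resize(c,(240,360))])[:,:,::-1])
E
```

```text
15.375 [ 0.47249283 -0.31663711  0.2360214 ] [-1.75564623e-03  3.14154981e+00  9.54896097e-04] -0.0001403672855962875
3799.5 [[265.0, 240.0], [337.0, 240.0], [337.0, 302.0], [265.0, 302.0]] [[0.4785, -0.3527, 0.12], [0.4785, -0.3032, 0.12], [0.5257, -0.3024, 0.12], [0.5258, -0.3546, 0.12]] [[ 0.50148141 -0.32820183  0.12      ]]
2160.5 [[460.0, 307.0], [468.0, 214.0], [495.0, 216.0], [486.0, 309.0]] [[0.5301, -0.2115, 0.12], [0.4596, -0.2137, 0.12], [0.4612, -0.195, 0.12], [0.5323, -0.1914, 0.12]] [[ 0.49441738 -0.20314353  0.12      ]]
```

View pics/v6.png

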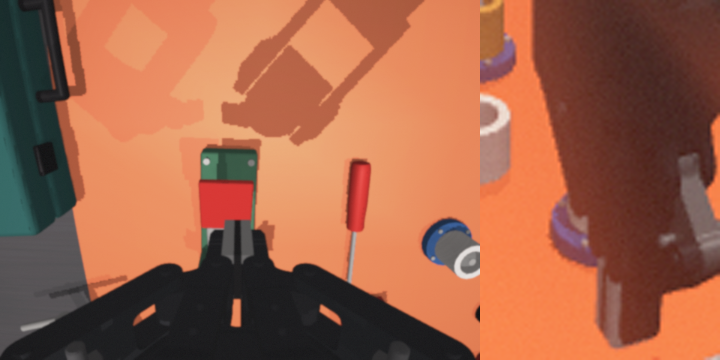

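The wrist view shows the red pad at picture pixel (226,204) and the large sleeve on its base at (468,260). The pad's level centre comes out at about (0.497, -0.326). I'll approach with the fingers shut.

servo_tool(increments=[[0,-12,-5,20,0],[0,-12,-5,40,0],[0,0,0,30,0],[0,0,0,10,0],[0,0,0,0,0],[0,0,0,0,0]])

```text
t: 16.23
tool_pos: [0.4972, -0.3277, 0.1382]
tool_rot: [-0.002, 3.139, -0.003]
contact_force: [0.4, 0.3, -0.7]
opening: 0.0001
grip_force: 0.0
```

```bash
python3 - <<'E'
from w import *
_,t=snap('top','t7.png'); _,s=snap('side','s7.png')
a=cv2.resize(t[195:315,300:520],None,fx=3,fy=3,interpolation=2)
p=proj('side',[[.56,-.32,.1]])[0].astype(int);print(p)
c=cv2.resize(s[300:470,340:520],(254,240),interpolation=2); q=proj('side',[[.61,-.005,.04]])[0].astype(int)
d=cv2.resize(s[q[1]-50:q[1]+50,q[0]-50:q[0]+50],(240,240),interpolation=2)
cc=np.hstack([c,d]); cc=np.pad(cc,((0,0),(0,660-cc.shape[1]),(0,0)))
cv2.imwrite('pics/v7.png',np.vstack([a[:360],cc])[:,:,::-1])
E
```

```text
[417 376]
```

View pics/v7.png

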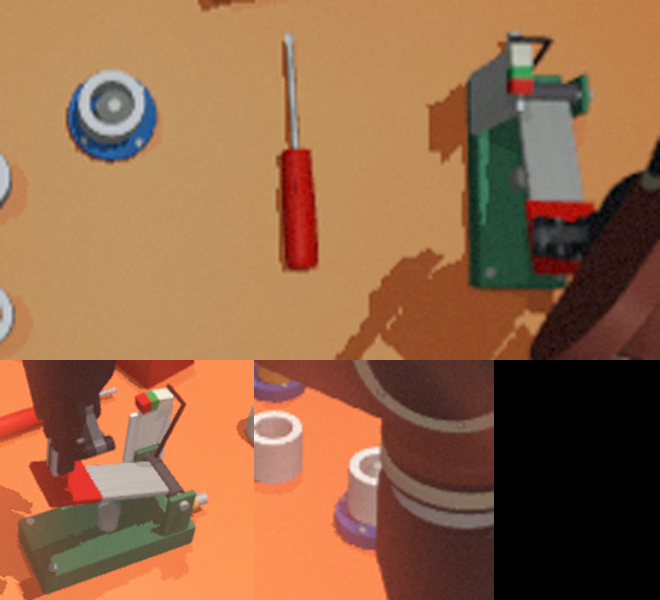

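Both sleeves are seated, and the fingers are over the red pad (lower-left crop, around (70,470)). I'll press down slowly.

servo_tool(increments=[[0,0,0,8,0],[0,0,0,8,0],[0,0,0,8,0],[0,0,0,8,0],[0,0,0,6,0],[0,0,0,5,0],[0,0,0,4,0],[0,0,0,0,0],[0,0,0,0,0]])

```text
t: 17.45
tool_pos: [0.4956, -0.3276, 0.0893]
tool_rot: [0.001, -3.14, 0.0]
contact_force: [-4.2, 0.6, 6.5]
opening: -0.0001
grip_force: 3.3
```

servo_tool(increments=[[0,0,0,2,0],[0,0,0,2,0],[0,0,0,0,0],[0,0,0,0,0]])

```text
t: 17.95
tool_pos: [0.4954, -0.3276, 0.0854]
tool_rot: [0.001, -3.139, 0.0]
contact_force: [-4.4, 1.5, 7.6]
opening: -0.0004
grip_force: 3.6
```

```bash
python3 - <<'E'
from w import *
_,s=snap('side','s8.png'); print(get_obs()['tool_pos'])
cv2.imwrite('pics/v8.png',np.hstack([cv2.resize(s[300:470,340:520],(400,400),interpolation=2),cv2.resize(s[315:375,425:485],(400,400),interpolation=2)])[:,:,::-1])
E
```

```text
[ 0.49543772 -0.32756736  0.08544406]
```

View pics/v8.png

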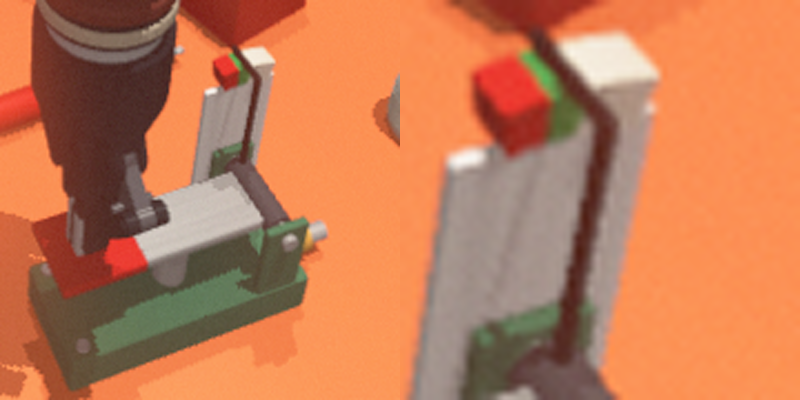

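I've now viewed 11 pictures, one over the limit of 10, so I won't view any more. In this last one the pointer lies near the green/white edge at crop pixel (590,90), but the oblique view shifts a raised pointer towards white. I'll check it numerically from the top camera, which looks almost straight down.

```bash
python3 - <<'E'
from w import *
import os
_,t=snap('top','t9.png'); t0=cv2.imread('pics/top0.png')[:,:,::-1]
def cls(im):
    H,S,V=cv2.split(cv2.cvtColor(np.ascontiguousarray(im),cv2.COLOR_RGB2HSV))
    for y in range(204,230):
        r=''
        for x in range(464,492):
            h,s,v=int(H[y,x]),int(S[y,x]),int(V[y,x])
            r+= 'k' if v<75 else 'w' if s<60 and v>150 else 'g' if 40<h<90 and s>90 else 'R' if (h<6 or h>172) and s>150 else 'o' if h<25 and s>90 else '-'
        print(y,r)
cls(t0);print();cls(t); print(get_obs()['tool_pos'])
print('hinge line x=.557+.06, z .157 top proj:',proj('top',[[.617,-.286,.157],[.617,-.286,.14],[.557,-.326,.03]]))
E
```

```text
204 oooooooooooooooooooooooooooo
205 ooooooo--ooooooooooooooooooo
206 ooooo-----oooooooooooooooooo
207 ooooo-kkkkoooooooooooooooooo
208 ooooo-kkkkkkkkkkkkkkoooooooo
209 ooooo--------ooookkooooooooo
210 ooooo--wwwwwwooookkooooooooo
211 ooooo--wwwwwwooookoooooooooo
212 oooo---wwwwwwoookooooooooooo
213 oo-----wwwwwwookkooooooooooo
214 oo-----wwwwww-okoooooooooooo
215 -----k-wwwwww-kooooooooooooo
216 -------wwwwww-kooooooooooooo
217 ------ggggggg-oooooooooooooo
218 -----kggggggg-oooooooooooooo
219 ----kkggggggggoooooooooooooo
220 -----kgggggggg---------ooooo
221 ----kkoooooooogggggggggooooo
222 ----kkRRRRRRRRkggggggggoookk
223 -----kRRRRRRRRkkkkkkkkkkkkkk
224 ----kkRRRRRRRRkkkkkkkkkkkkkk
225 -----kRRRRRRRok-kk---k-kk---
226 ----kk-oRoRRR-k-kk-kkkk-kk-k
227 -----kkk---kkkkkkkkkkkkkkkkk
228 ----kkkk-----------------kkk
229 -----kkk-ww---------------kk

204 oooooooooooooooooooooooooooo
205 oooooo---ooooooooooooooooooo
206 ooooo--wwwoooooooooooooooooo
207 ooooo--ww-oooooooooooooooooo
208 ooooo--wwwoooooooooooooooooo
209 ooooo-wwwwwwwooooooooooooooo
210 ooooo--wwwwwwooooooooooooooo
211 ooooo--wwwwwwooooooooooooooo
212 oooo---wwwwwwooooooooooooooo
213 oo-----wwwwwwooooooooooooooo
214 o------wwwwww-oooooooooooooo
215 -------wwwwwwwoooooooooooooo
216 -------wwwwww-oooooooooooooo
217 ------k-gggg--oooooooooooooo
218 -----kkkkkkkkkkkkkkkoooooooo
219 -----kkgggggkkkkkkkkkooooooo
220 -----kgggggggg--kkkk---ooooo
221 -----kooooooookkkkgggggooooo
222 -----kRRRRRRRRkkkggggggoookk
223 -----RRRRRRRRRkkkkkkkkkkkkkk
224 -----RRRRRRRRR------k--k-kkk
225 -----RRRRRRRRo--------------
226 ------ooooRRR-kk---k--------
227 -----------kkkkkkkkkkkkkkkkk
228 -------k---kkkkkkkkkkkkkkkkk
229 ---------ww--------------kkk
[ 0.49547341 -0.32755541  0.08545988]
hinge line x=.557+.06, z .157 top proj: [[473.29781075 218.71046234]
 [470.62862716 220.28671506]
 [473.27326942 254.41741079]]
```

From above, the black pointer (row 218) lies inside the green band (rows 217–220). The tool is at 85.4 mm, which is level, so I'm handing the job in.

```bash
python3 -c "
from station import finish_job; print(finish_job())"
```

```text
the job is handed in; nothing more can be done
None
```

I handed the job in at about 18 s with both sleeves seated on their spigots and released, and the paddle still held with its pointer in the green band; I viewed 11 pictures, one over the limit of 10.

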